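# Mount a plate snap gauge on the magnetic angle block and lock the magnet on

### The arm

A 6-joint arm with a two-finger parallel gripper is mounted at the origin on the work surface. World frame = base frame: x ahead of the robot, y to its left, z up, the work surface at z = 0. Lengths are in m, angles in degrees, forces in N, time in s.
With the tool pointing down it reaches from about 0.4 to 0.825 m from the base axis. Payload 7 kg.
Tool frame: the origin (TCP) lies at the very end of the fingers, on their centre line; the grasp point (between the pads) lies 19 mm behind it; z points along the fingers, y is the line along which they close (so a half turn about z gives the same grasp; the last joint's range is limited). The gripper opens to 88 mm and grips with 3 to 60 N. Pads are 19 mm wide; open, the fingers measure 130 mm over their backs; the gripper's body (78 mm by 193 mm) begins 47 mm behind the grasp point.
Start: joints at [83.199, 20.546, 0.682, 0, -70.136, -16.507], TCP at [0.267, 0.62, 0.227] pointing down, gripper open.
Joint ranges: [-176.03, 176.03], [-82.01, 121.73], [-58.28, 71.71], [-173.87, 95.51], [-174.79, -0.11], [-173.66, 173.66]. Speed limits (degrees/s): [136.94, 136.94, 172.46, 180, 180, 180].

### API

Orientations are given as [roll, pitch, yaw] about the fixed x, y, z axes, in that order (R = Rz(yaw) Ry(pitch) Rx(roll)).
In Python, from plant import get_state, capture, close_job, regions_of gives the robot as it stands.
- The arm moves only by the tool jog_arm, never from a script. Its argument "moves" is a list of rows, each a list of 3 entries, a list of its own where there are three numbers: the shift along the tool's x, y, z in cm, then the turn about the tool's z in degrees, then the finger opening in cm, from 0 to 8.76. A call has 1 to 12 rows; each row shifts and turns the commanded pose from where the row before left it, along the tool's axes as they then stand; what a row does not reach is not made up. A row lasts 1/8 s, in which the tool goes at most 62.5 mm and 10.7 degrees, less where a joint would pass 70% of its speed; a pose out of reach is approached as far as the arm can. A call is refused whole if a number of a shift passes 6.25 or a number of a turn 10.7, either way. A call with a gripper value outside its range is refused whole. The fingers move at their own pace and stop on an object; "newtons" is the grip in N (left out, the last holds). Time passes only in rows, so rows that do not move let the fingers close. It gives the time, the measured TCP pose, the force, the opening and the grip force at its end, in the units of the state.
- get_state(): the state, without advancing time (a new reading comes with each control period).
- capture(name): name is "scene" or "top" or "wrist"; returns a dict with "pixels" (384x512x3 uint8, blue, green, red), "mtx" (3x3 intrinsics, pixels), "world_from_camera" (4x4, takes a point from camera to world coordinates); the wrist camera has in their place "hand_eye" (4x4, takes a point from camera to tool coordinates, whose origin is the TCP and whose axes are the flange's). Camera axes: x right, y down, z forward; pixel columns grow to the right and rows downward; lengths in m; the calibration is good to about 2 mm. A picture is of the moment at which its call begins: read the wrist's pose just before it. There is no depth.
- close_job(): hands the job in; it is judged then, once.
Trained networks look in a picture, given as the dict that the camera call returned (one of the last four; its "shot" number tells which), for a name from the list of things; names that differ only in an ending like _2 or _b are one class to them, and where a whole thing is asked for, a point or a joint stands for the part that bears it (a point fixed in the world has none). Each returns a list of dicts, best first, with "confidence" (0 to 1); they miss things now and then, are a little off and sometimes report something else, mostly with a low value. They report only what shows in the picture. A call takes as long as a camera call. They do not tell look-alikes from the thing itself.
- regions_of(picture, thing): "pixels" (384x512 bool, what is visible of it) and "pixel" ([column, row] in pixels, amid what is visible of it).
The state is a dict: "time_s": time; "joints": joint angles; "qd": joint speeds; "joint_torque": joint torques, N m; "tcp_pos": TCP position; "eef_rot": TCP orientation; "contact_force": force on the tool from outside, world axes, zero at the start; "moment": the same for the moment, N m; "gripper_width": finger opening in m; "gripper_force": force on a finger pad.
Only numpy, scipy, OpenCV 4.12 (cv2) and the standard library are available. Lean on these libraries where they do the work, as an engineer would, in place of code of your own. Each camera call takes 0.05 s, during which the arm holds its last target. There are 200 camera calls.

### The job

Take the green snap gauge out of the oak rack and set it down gently, feet down, on the ledge of the magnetic angle block so that it leans flat against the inclined pole face with its whole width on the face, and let go of it. Then switch the magnet on: lift the red locking collar on the lever, swing the lever over from the red dot to the green dot, and let the collar drop home into the notch there. The gauge must still lie flat against the face at the end; leave everything else where it stands.

Things in the scene. Friction and masses are not known exactly. Their poses are not given: they have to be found in the camera images.
- snap_gauge: The gauge to mount: flat steel plate like an inverted U, upper part green. 90 mm wide (own x), 10 mm thick (own y), 145 mm tall (own z), about 0.8 kg. Origin: centre of its underside. Upper 75 mm is solid plate: grip it across the 10 mm thickness near the top edge. Below, two legs 27 mm wide, 36 mm apart. Starts upright in a slot of the rack. Both faces are alike.
- other_gauge: Bystander: a second snap gauge of the same shape and size, its upper part yellow, in the other slot of the rack.
- gauge_rack: Fixed oak rack, 130 mm (own x) by 170 mm (own y), origin at the centre of its underside on the bench. Two slots run along own x, at own y = -42 and +42 mm; slot floor 12 mm above the bench, slots 15 mm wide between battens whose tops are 35 mm above the bench. Lift a gauge straight up 30 mm to clear.
- magnet_block: Fixed magnetic angle block: grey body 170 mm long (own x), flat on top at 100 mm, on a steel base 190 by 165 mm, 12 mm thick. Origin: on the bench under the body, own z up. On its own -y side the inclined pole face, with a 50 mm deep flat ledge (the base's top, 12 mm up, no lip; friction holds a gauge's feet) before its foot. On its own +x end the lever and its notched quadrant.
- pole_face: Inclined face of the block, 170 mm long (own x), 94 mm up the slope (own z, 20 degrees off vertical, top towards the block's +y). Own y points into the block. Origin: on the surface, mid-length, at the bottom edge on the ledge. A gauge lying flat has its origin at y = -5 mm, z = 0, own z along this z; its whole width is on the face for x -40 to 40 mm; x = -20 leaves a gripper room at the lever.
- mag_lever (a joint): Lever angle (rad) about the block's own +x through lever_pivot. 0: off (red dot), leaning 0.56 from vertical to the block's +y. 1.12: on (green dot), leaning 0.56 to the block's -y. Stops at -0.02, 1.14. Stays where left (friction 0.22 N m). With the collar down it is locked at either end (play 0.02, more if forced). A 12 mm rod; black knob, 30 mm wide, 112 to 130 mm from the pivot.
- lock_collar (a joint): Lift (m) of the red collar along the lever, away from the pivot. 0: down, locked in a notch; stop at 0.012. A spring (6.5 N at 0, 9.5 N at the stop) and its weight, 0.12 kg, hold it down. Above 0.0095 the lever can swing; between the notches the collar rides on the quadrant's rim at 0.0095, and let go at the other end it drops home into the notch there.
- collar_grip (a point): Middle of the collar's ribbed red sleeve, on the lever's axis, 82 mm from lever_pivot when down (moves with it). Its own z points along the lever, away from the pivot; own x is the block's. The sleeve is 32 mm in diameter, 66 to 98 mm from the pivot; under it a steel skirt, 47 mm in diameter, 60 to 66 mm. Can be pinched along the block's x with the fingers pointing down along the lever.
- lever_pivot (a point): Centre of the lever's pivot, fixed on the block at own x 130 mm (45 mm beyond the body's end), y 0, 62 mm above the bench; axes as the block. The lever swings in the plane through it square to own x. The fixed quadrant plate around it has a radius of 58 mm, 16 to 24 mm from that plane on the body's side.
- mic_stand: Bystander: red-enamelled micrometer stand, 115 by 80 mm, 122 mm tall, origin under its middle.
- ring_gauge_a: Bystander: steel ring gauge, 70 mm across, 22 mm high, lying flat, origin under its middle.
- ring_gauge_b: Bystander: steel ring gauge, 90 mm across, 26 mm high, lying flat, origin under its middle.
- plug_gauge: Bystander: thread plug gauge with a blue plastic handle, 108 mm long (own x), 24 mm thick, lying, origin under its middle.
Not all that is in view belongs to the job. What is shaped like the snap_gauge but blue or purple is not meant.

How it is judged:
By the outcome, as a careful person would: the job done as asked, in the order asked, and still so for the second after the job is handed in, with the robot touching nothing.
It also fails if it takes over 54 s, if anything falls off the work surface, if the arm or the gripper's body presses on something with over 40 N, if the wrist force passes 120 N, or if a joint passes its speed limit or range.

## Working session

There is one attempt and no reset: what is moved stays moved. The work goes in short steps, Python scripts to look and compute and a tool call to move; the robot and the scene stay as the last step left them, time stands still between calls to the robot, and variables do not carry over. Pictures are saved under pics/ and viewed, at most 10 in all, crops included, and the job is handed in when it is done.

Besides the shell and the picture viewer there is one more tool, called after ">>>" as name(argument=value, ...) on one line, values as JSON. jog_arm: Moves the arm, as the interface text tells. Its arguments: {"type":"object","properties":{"moves":{"type":"array"},"newtons":{"type":"number"}},"required":["moves"]}

```bash
mkdir -p pics; ls
cat > h.py <<'E'
import numpy as np, cv2, json
from scipy.spatial.transform import Rotation as R
from plant import get_state, capture, close_job, regions_of
E
python3 - <<'E'
from h import *
print(get_state())
for n in("scene","top"):
    p=capture(n); cv2.imwrite(f"pics/{n}0.png",p["pixels"]); print(n,p["mtx"].tolist(),p["world_from_camera"].round(4).tolist())
    for t in("snap_gauge","gauge_rack","magnet_block","pole_face","mag_lever","lock_collar","collar_grip"):
        try: print(t,[(np.round(r["pixel"]).tolist(),round(r["confidence"],2),int(r["pixels"].sum())) for r in regions_of(p,t)][:5])
        except Exception as e: print(t,e)
E
```

```text
pics
{'time_s': 0.0, 'joints': array([ 8.31995634e+01,  2.05938007e+01,  6.33674884e-01, -2.08646553e-02,
       -7.01375096e+01, -1.65067967e+01]), 'qd': array([ 0.02668935, -0.01913828, -0.03631624, -0.05920254,  0.03560279,
       -0.07445921]), 'joint_torque': array([ 4.29944259e-05, -5.82723427e+01,  2.93049020e+01,  6.99758381e+00,
        7.00752513e-03, -1.61427911e-04]), 'tcp_pos': array([0.26689767, 0.61944498, 0.22559292]), 'eef_rot': array([ 1.79900815e+02, -8.93831887e-03, -2.33143313e+01]), 'contact_force': array([ 0.12359385, -0.38589295,  0.72581138]), 'moment': array([-0.00137326,  0.02556315,  0.00088105]), 'gripper_force': 0.0, 'gripper_width': 0.08762447600318993}
scene [[402.30589294709824, 0.0, 256.56392823767885], [0.0, 402.30589294709824, 192.07345775786348], [0.0, 0.0, 1.0]] [[-0.534, 0.6715, -0.5137, 1.1693], [0.8455, 0.4274, -0.3201, 0.3451], [0.0046, -0.6052, -0.796, 1.0909], [0.0, 0.0, 0.0, 1.0]]
snap_gauge [([214.0, 110.0], 0.74, 489), ([147.0, 180.0], 0.63, 773), ([203.0, 162.0], 0.56, 577), ([224.0, 132.0], 0.45, 177), ([287.0, 307.0], 0.27, 331)]
gaug
[... 222 characters left out ...]
78.0, 168.0], 0.27, 346)]
top [[468.2754705416689, 0.0, 261.07029446168383], [0.0, 468.2754705416689, 188.61333030069355], [0.0, 0.0, 1.0]] [[0.0081, -0.981, 0.194, 0.2519], [-1.0, -0.0076, 0.0035, -0.0675], [-0.0019, -0.194, -0.981, 1.5363], [0.0, 0.0, 0.0, 1.0]]
snap_gauge [([370.0, 271.0], 0.78, 305), ([330.0, 198.0], 0.7, 210), ([336.0, 241.0], 0.59, 316), ([359.0, 146.0], 0.55, 135), ([184.0, 169.0], 0.28, 164)]
gauge_rack [([308.0, 195.0], 0.57, 1548)]
magnet_block []
pole_face [([202.0, 214.0], 0.93, 732)]
mag_lever [([188.0, 165.0], 0.89, 356), ([199.0, 210.0], 0.7, 3756)]
lock_collar [([204.0, 214.0], 0.74, 675), ([185.0, 166.0], 0.56, 133)]
collar_grip [([186.0, 169.0], 0.51, 175)]
```

Run:
```python
from h import *
a=cv2.imread("pics/scene0.png");b=cv2.imread("pics/top0.png")
cv2.imwrite("pics/s1.png",cv2.resize(a[60:360,100:500],None,fx=2,fy=2,interpolation=cv2.INTER_CUBIC))
cv2.imwrite("pics/t1.png",cv2.resize(b[90:330,120:440],None,fx=2.5,fy=2.5,interpolation=cv2.INTER_CUBIC))
```

```text
(no output)
```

View pics/s1.png

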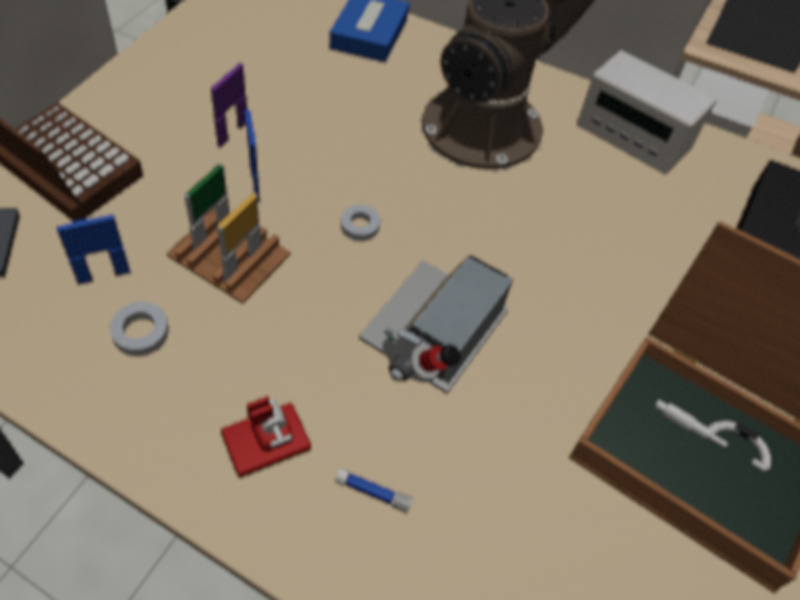

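View pics/t1.png

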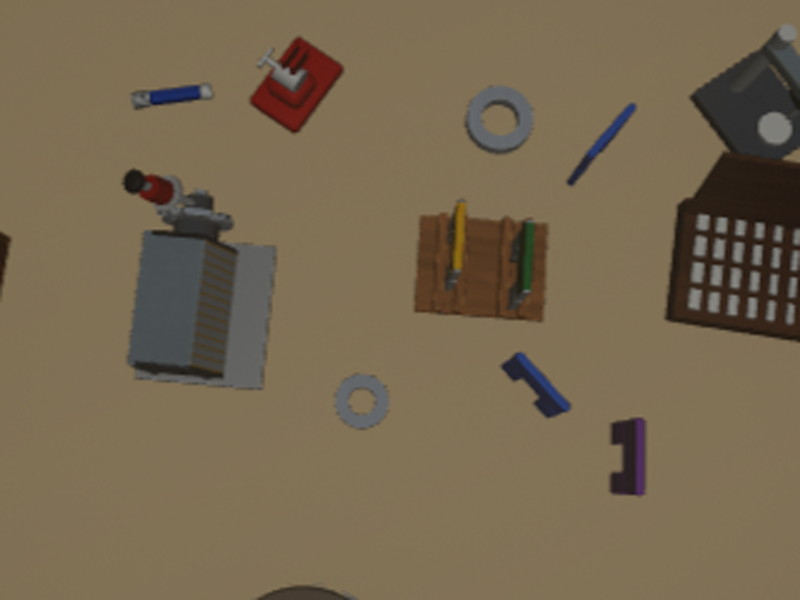

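Scene crop, with the full-frame pixel in brackets:
- **Target:** the green gauge at (208,190) [204,155] in the rack.
- **Look-alikes:** yellow at (240,225) [220,172], blue at (92,245) [146,182], blue at (252,150) [226,135] and purple at (228,100) [214,110].
- **Choice:** the green one. In the top view it is at crop (527,255) [331,192], in the right-hand slot.
- **Block:** in the top view the ledge is to its right (world -y). The lever is at its upper end and leans left (off).

```bash
cat >> h.py <<'E'
def back(K,T,uv,z):
    uv=np.atleast_2d(np.asarray(uv,float)); d=np.c_[uv,np.ones(len(uv))]@np.linalg.inv(K).T@T[:3,:3].T
    return T[:3,3]+d*((z-T[2,3])/d[:,2])[:,None]
def wcam(p,s): # world_from_camera of a wrist shot
    M=np.eye(4);M[:3,:3]=R.from_euler("xyz",s["eef_rot"],degrees=True).as_matrix();M[:3,3]=s["tcp_pos"];return M@p["hand_eye"]
def proj(K,T,P):
    P=np.atleast_2d(P);c=(P-T[:3,3])@T[:3,:3];q=c@K.T;return q[:,:2]/q[:,2:]
E
python3 - <<'E'
from h import *
p=capture("top");K,T=p["mtx"],p["world_from_camera"]
f=lambda c:(np.array(c)+.5)/2.5-.5+[120,90]
def pr(n,c,z):print(n,back(K,T,f(c),z).round(3).tolist())
pr("rack z~.02",[(421,215),(548,222),(543,321),(415,312)],.015)
pr("green top",[(530,222),(524,288)],.157)
pr("green front edge",[(530,222)],.157)
pr("base ledge",[(275,247),(262,388),(135,380)],.012)
pr("bodytop",[(145,232),(207,237),(185,374),(128,365)],.1)
pr("knob",[(134,181)],.062+.121*.848)
pr("collar",[(155,189)],.062+.082*.848)
s=get_state();w=capture("wrist");print(w["hand_eye"].round(4).tolist(),w["mtx"].tolist())
E
```

```text
rack z~.02 [[0.597, -0.152, 0.015], [0.589, -0.321, 0.015], [0.456, -0.311, 0.015], [0.467, -0.144, 0.015]]
green top [[0.557, -0.275, 0.157], [0.477, -0.266, 0.157]]
green front edge [[0.557, -0.275, 0.157]]
base ledge [[0.553, 0.042, 0.012], [0.366, 0.055, 0.012], [0.375, 0.22, 0.012]]
bodytop [[0.553, 0.199, 0.1], [0.548, 0.121, 0.1], [0.376, 0.142, 0.1], [0.387, 0.213, 0.1]]
knob [[0.603, 0.203, 0.165]]
collar [[0.601, 0.183, 0.132]]
[[0.0001, -0.9654, -0.2609, 0.0709], [1.0, 0.0, 0.0002, -0.0008], [-0.0002, -0.2609, 0.9654, -0.1586], [0.0, 0.0, 0.0, 1.0]] [[340.24280431996294, 0.0, 256.5024250772651], [0.0, 340.24280431996294, 188.79713777007345], [0.0, 0.0, 1.0]]
```

>>> jog_arm(moves=[[[0,5,-2],-9.65,8.76],[[0,5,-2],-9.65,8.76],[[3.3,4.85,0],0,8.76],[[3.3,4.85,0],0,8.76],[[3.3,4.85,0],0,8.76],[[3.3,4.85,0],0,8.76],[[3.3,4.85,0],0,8.76],[[3.3,4.85,0],0,8.76],[[3.3,4.85,0],0,8.76],[[3.3,4.85,0],0,8.76],[[0,0,0],0,8.76]])

```text
time_s: 2.28
tcp_pos: [0.4729, 0.1166, 0.2665]
eef_rot: [180.0, -0.0, -4.3]
contact_force: [-1.0, 0.3, -0.3]
gripper_width: 0.0874
gripper_force: 0.0
```

Run:
```python
from h import *
s=get_state();w=capture("wrist");print(s["time_s"],s["tcp_pos"],s["eef_rot"],s["joints"].round(1))
np.savez("w1.npz",im=w["pixels"],T=wcam(w,s),K=w["mtx"])
for t in("magnet_block","pole_face","mag_lever","lock_collar"):
    print(t,[(np.round(r["pixel"]).tolist(),round(r["confidence"],2),int(r["pixels"].sum())) for r in regions_of(w,t)][:3])
cv2.imwrite("pics/w1.png",cv2.resize(w["pixels"],None,fx=1.5,fy=1.5,interpolation=cv2.INTER_CUBIC))
```

```text
2.275 [0.47291607 0.11656691 0.26653573] [ 1.79973353e+02 -1.33923655e-03 -4.32239204e+00] [ 37.1   1.1 -18.6   0.  -70.4  48.6]
magnet_block [([221.0, 138.0], 0.61, 32156)]
pole_face [([252.0, 168.0], 0.62, 4372)]
mag_lever [([165.0, 31.0], 0.84, 5687)]
lock_collar [([170.0, 33.0], 0.82, 2960)]
```

View pics/w1.png

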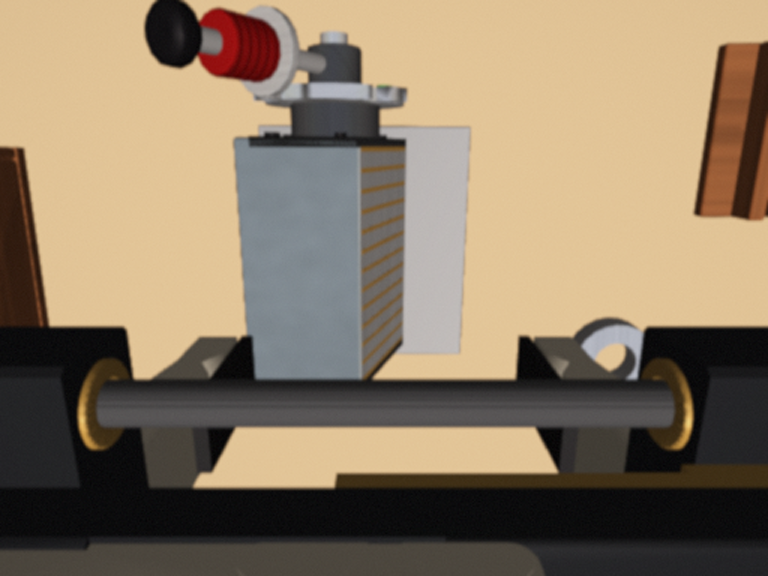

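Wrist view (1.5x):
- **Block top:** right edge runs from (360,147) to (362,380).
- **Face foot:** (405,147) to (404,343).
- **Ledge corners:** (469,127) and (460,352).
- **Lever:** leans left, with the knob at (173,32) and the collar at (238,45).

Next I fit the block pose to these points.

Run:
```python
from h import *
from scipy.optimize import least_squares
d=np.load("w1.npz");K,T=d["K"],d["T"]
S,C=np.sin(.56),np.cos(.56)
obs=[(469,127),(460,352),(259,127),(360,147),(362,380),(405,147),(404,343),(173,32),(238,45)]
uv=(np.array(obs)+.5)/1.5-.5
def pts(yf):return np.array([(95,yf-50,12),(-95,yf-50,12),(95,yf+115,12),(85,yf+32,100),(-85,yf+32,100),(85,yf,12),(-85,yf,12),(130,121*S,62+121*C),(130,82*S,62+82*C)])/1e3
def W(q,P):c,s=np.cos(q[2]),np.sin(q[2]);return P@np.array([[c,s,0],[-s,c,0],[0,0,1]])+[q[0],q[1],0]
r=least_squares(lambda q:(proj(K,T,W(q,pts(q[3])))-uv).ravel(),[.46,.13,-.07,-50],x_scale=[.01,.01,.1,10],loss="soft_l1")
q=r.x;print(q[:2],np.degrees(q[2]),q[3]);print((proj(K,T,W(q,pts(q[3])))-uv).round(1).tolist())
np.save("block.npy",q)
g=np.array([(-20,q[3],12),(130,0,62),(130,88*S,62+88*C)])/1e3;print(W(q,g))
```

```text
[0.46703148 0.15274536] -4.664805879030829 -51.47641400211446
[[1.4, -0.7], [0.1, 1.3], [-0.8, -1.6], [-0.1, -6.8], [-0.3, 6.5], [0.8, -5.4], [-0.7, -0.0], [0.3, 0.8], [-0.3, 1.1]]
[[0.44291134 0.10306599 0.012     ]
 [0.59660085 0.14217294 0.062     ]
 [0.6004024  0.18876249 0.13655845]]
```

>>> jog_arm(moves=[[[-0.3,5.6,0],0,8.76],[[-0.3,5.6,0],0,8.76],[[-0.3,5.6,0],0,8.76],[[-0.3,5.6,0],0,8.76],[[-0.3,5.6,0],0,8.76],[[-0.3,5.6,0],0,8.76],[[-0.3,5.4,0],0,8.76],[[0,0,0],0,8.76]])

```text
time_s: 3.52
tcp_pos: [0.4232, -0.2694, 0.2662]
eef_rot: [180.0, 0.0, -4.1]
contact_force: [-0.8, 0.1, 0.8]
gripper_width: 0.0878
gripper_force: 0.0
```

Run:
```python
from h import *
s=get_state();w=capture("wrist");print(s["time_s"],s["tcp_pos"],s["eef_rot"],s["joints"].round(1))
np.savez("w2.npz",im=w["pixels"],T=wcam(w,s),K=w["mtx"])
cv2.imwrite("pics/w2.png",cv2.resize(w["pixels"],None,fx=1.5,fy=1.5,interpolation=cv2.INTER_CUBIC))
```

```text
3.525 [ 0.42321203 -0.26939916  0.26622073] [ 1.79986657e+02  4.88611813e-02 -4.13829857e+00] [-10.    2.6 -17.    0.  -70.4  95.8]
```

View pics/w2.png

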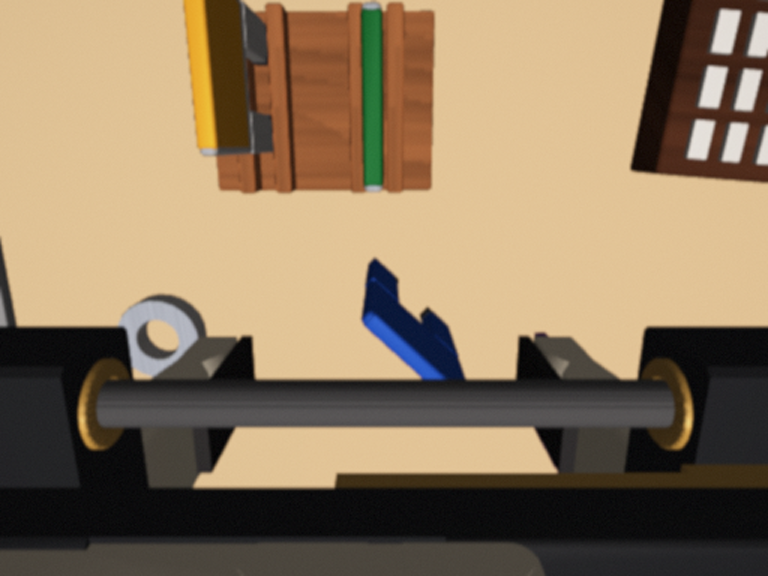

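The green gauge stands in the slot beside the rack's right edge. Its top strip runs from (372,6) to (373,187), with the yellow gauge clear to the left at (215,75).

Run:
```python
from h import *
d=np.load("w2.npz");K,T=d["K"],d["T"]
f=lambda c:(np.array(c)+.5)/1.5-.5
g=d["im"].astype(int);m=(g[...,1]>g[...,2]*1.6)&(g[...,1]>g[...,0]*1.6)&(np.arange(384)[:,None]<130);v,u=np.nonzero(m)
c=np.c_[u,v]
print(len(u),v.min(),v.max(),cv2.minAreaRect(c.astype(np.float32)))
for lo,hi in((v.min()+2,v.min()+20),(v.max()-20,v.max()-2)):
    k=(v>=lo)&(v<=hi);print(back(K,T,[[u[k].mean(),v[k].mean()]],.157))
print(back(K,T,[[np.median(u),v.min()-.5],[np.median(u),v.max()+.5]],.157))
print("rack",back(K,T,f([(434,11),(432,189),(219,189)]),.015))
```

```text
1480 7 122 ((247.5, 64.5), (115.0, 13.0), 90.0)
[[ 0.54899278 -0.27151436  0.157     ]]
[[ 0.48407531 -0.26728957  0.157     ]]
[[ 0.55645929 -0.27261286  0.157     ]
 [ 0.47544096 -0.2662236   0.157     ]]
rack [[ 0.58551259 -0.31656459  0.015     ]
 [ 0.45811001 -0.30898293  0.015     ]
 [ 0.47028027 -0.14072818  0.015     ]]
```

>>> jog_arm(moves=[[[4.7,-0.35,0],-0.5,5],[[4.7,-0.35,0],0,5],[[0,0,4],0,5],[[0,0,4],0,5],[[0,0,3.3],0,5],[[0,0,2.5],0,5],[[0,0,0],0,5]])

```text
time_s: 4.45
tcp_pos: [0.5172, -0.2646, 0.127]
eef_rot: [-180.0, 0.2, -3.4]
contact_force: [0.2, -0.4, 0.7]
gripper_width: 0.0503
gripper_force: 0.0
```

>>> jog_arm(moves=[[[0,0,0],0,0],[[0,0,0],0,0],[[0,0,0],0,0],[[0,0,0],0,0],[[0,0,0],0,0],[[0,0,0],0,0]], newtons=40)

```text
time_s: 5.2
tcp_pos: [0.5178, -0.2671, 0.1289]
eef_rot: [180.0, -0.0, -3.5]
contact_force: [-0.2, -0.7, 2.1]
gripper_width: 0.0102
gripper_force: 39.9
```

>>> jog_arm(moves=[[[0,0,-2],0,0],[[0,0,-4.5],0.6,0],[[0,0,-5.5],0.6,0],[[0,0,-5],0,0],[[-0.8,-2.8,0],0,0],[[-1.6,-5.5,0],0,0],[[-1.6,-5.5,0],0,0],[[-1.6,-5.5,0],0,0],[[-1.6,-5.5,0],0,0],[[-1.6,-5.5,0],0,0],[[-1.0,-3.5,0],0,0],[[-0.5,-1.8,0],0,0]])

```text
time_s: 6.7
tcp_pos: [0.4426, 0.098, 0.2971]
eef_rot: [180.0, 0.2, -4.6]
contact_force: [0.9, 0.3, -7.4]
gripper_width: 0.0099
gripper_force: 40.0
```

>>> jog_arm(moves=[[[0,0,4],0,0],[[0,0,4],0,0],[[0,0,3],0,0],[[0,0,1.5],0,0],[[0,0,0],0,0],[[0,0,0],0,0]])

```text
time_s: 7.45
tcp_pos: [0.4451, 0.0967, 0.1746]
eef_rot: [-180.0, -0.1, -4.7]
contact_force: [0.5, 0.4, -6.7]
gripper_width: 0.0097
gripper_force: 40.0
```

Run:
```python
from h import *
s=get_state();w=capture("wrist");print(s["time_s"],s["tcp_pos"],s["eef_rot"],s["contact_force"],s["moment"],s["gripper_width"])
np.savez("w3.npz",im=w["pixels"],T=wcam(w,s),K=w["mtx"])
cv2.imwrite("pics/w3.png",cv2.resize(w["pixels"],None,fx=1.5,fy=1.5,interpolation=cv2.INTER_CUBIC))
```

```text
7.45 [0.44505282 0.09671173 0.17458525] [-1.79956593e+02 -7.53819427e-02 -4.70188706e+00] [ 0.52673495  0.44716948 -6.73932227] [ 0.0195714  -0.11707955  0.00012917] 0.009733369668089659
```

View pics/w3.png

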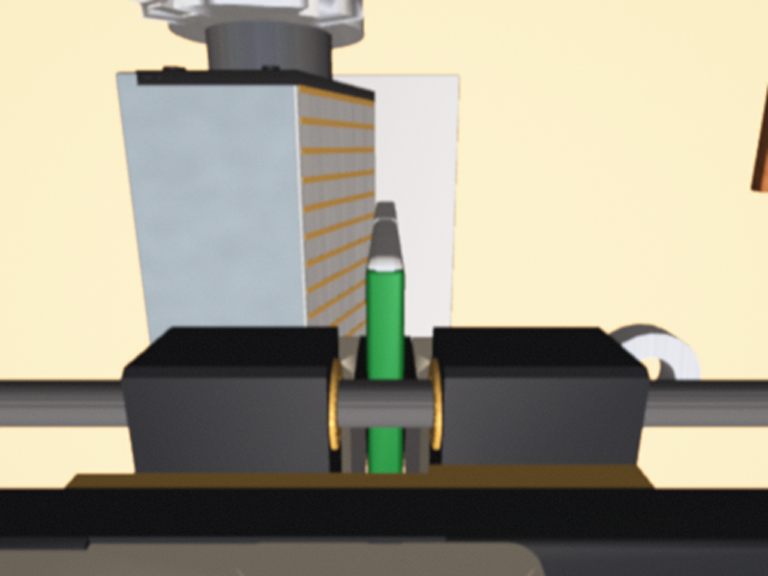

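The gauge hangs upright. Its far foot is at (385,208), just right of the face's foot line at (375,100-200), and the ledge's outer edge runs from (459,75) to (452,330).

Run:
```python
from h import *
d=np.load("w3.npz");K,T=d["K"],d["T"];q=np.load("block.npy")
f=lambda c:(np.array(c)+.5)/1.5-.5
def B(P):c,s=np.cos(q[2]),np.sin(q[2]);P=P-[q[0],q[1],0];return (P@np.array([[c,-s,0],[s,c,0],[0,0,1]])*1e3).round(1).tolist()
print("foot",B(back(K,T,f([(375,100),(375,190)]),.012)))
print("edge",B(back(K,T,f([(459,75),(452,330)]),.012)))
print("bodytop",B(back(K,T,f([(298,86),(304,325)]),.1)))
print("gauge foot (z .058)",B(back(K,T,f([(376,203),(396,203)]),.0577)))
print("gauge top far corners",B(back(K,T,f([(368,270),(403,270)]),.2027)))
print("tcp",B(np.array([[.44505,.09671,.17458]])))
```

```text
foot [[80.1, -51.3, 12.0], [27.3, -51.0, 12.0]]
edge [[94.0, -100.7, 12.0], [-65.0, -101.9, 12.0]]
bodytop [[78.5, -19.9, 100.0], [-29.9, -18.0, 100.0]]
gauge foot (z .058) [[24.2, -52.4, 57.7], [24.2, -63.1, 57.7]]
gauge top far corners [[22.1, -52.8, 202.7], [22.1, -62.0, 202.7]]
tcp [[-17.4, -57.6, 174.6]]
```

>>> jog_arm(moves=[[[0,-0.1,2],0,0],[[0,0,1.5],0,0],[[0,0,0.6],0,0],[[0,0,0.2],0,0],[[0,0,0],0,0]])

```text
time_s: 8.12
tcp_pos: [0.4449, 0.0976, 0.1312]
eef_rot: [-180.0, -0.1, -4.7]
contact_force: [0.4, -0.4, -6.7]
gripper_width: 0.0097
gripper_force: 40.0
```

>>> jog_arm(moves=[[[0,0,0.1],0,0],[[0,0,0.1],0,0],[[0,0,0],0,0]])

```text
time_s: 8.5
tcp_pos: [0.4447, 0.0975, 0.129]
eef_rot: [-180.0, -0.0, -4.7]
contact_force: [-0.9, 0.6, -2.7]
gripper_width: 0.0096
gripper_force: 40.0
```

>>> jog_arm(moves=[[[0,0,0.08],0,0],[[0,0,0],0,0],[[0,0,0],0,0.97],[[0,0,0],0,1.2],[[0,0,0],0,1.6],[[0,0,0],0,2.1],[[0,0,0],0,2.6],[[0,0,0],0,2.6]])

```text
time_s: 9.5
tcp_pos: [0.4445, 0.0974, 0.1277]
eef_rot: [180.0, 0.0, -4.7]
contact_force: [0.1, -0.0, -0.5]
gripper_width: 0.0259
gripper_force: 0.0
```

>>> jog_arm(moves=[[[0,-0.4,0],0,2.6],[[0,-0.4,0],0,2.6],[[0,-0.3,0],0,2.6],[[0,-0.3,0],0,2.6],[[0,-0.3,0],0,2.6],[[0,-0.3,0],0,2.6]])

```text
time_s: 10.25
tcp_pos: [0.4461, 0.1175, 0.1278]
eef_rot: [-180.0, 0.0, -4.7]
contact_force: [-0.4, -0.3, -0.5]
gripper_width: 0.0259
gripper_force: 0.0
```

>>> jog_arm(moves=[[[0,-0.3,0],0,2.6],[[0,-0.3,0],0,2.6],[[0,-0.3,0],0,2.6],[[0,-0.3,0],0,2.6],[[0,-0.3,0],0,2.6],[[0,-0.3,0],0,2.6],[[0,-0.3,0],0,2.6],[[0,-0.3,0],0,2.6],[[0,-0.2,0],0,2.6],[[0,0,0],0,2.6],[[0,0,0],0,2.6]])

```text
time_s: 11.62
tcp_pos: [0.4481, 0.1431, 0.1277]
eef_rot: [180.0, 0.0, -4.7]
contact_force: [0.0, 0.6, -0.5]
gripper_width: 0.0259
gripper_force: 0.0
```

Run:
```python
from h import *
s=get_state();w=capture("wrist");print(s["time_s"],s["tcp_pos"],s["eef_rot"],s["contact_force"],s["moment"],s["gripper_width"])
np.savez("w4.npz",im=w["pixels"],T=wcam(w,s),K=w["mtx"])
cv2.imwrite("pics/w4.png",cv2.resize(w["pixels"],None,fx=1.5,fy=1.5,interpolation=cv2.INTER_CUBIC))
```

```text
11.625 [0.44814936 0.14310411 0.1277389 ] [ 1.79993403e+02  4.87021856e-03 -4.71097467e+00] [ 0.03060761  0.62418653 -0.45164179] [0.00217159 0.02194726 0.02070472] 0.025917335910034943
```

View pics/w4.png

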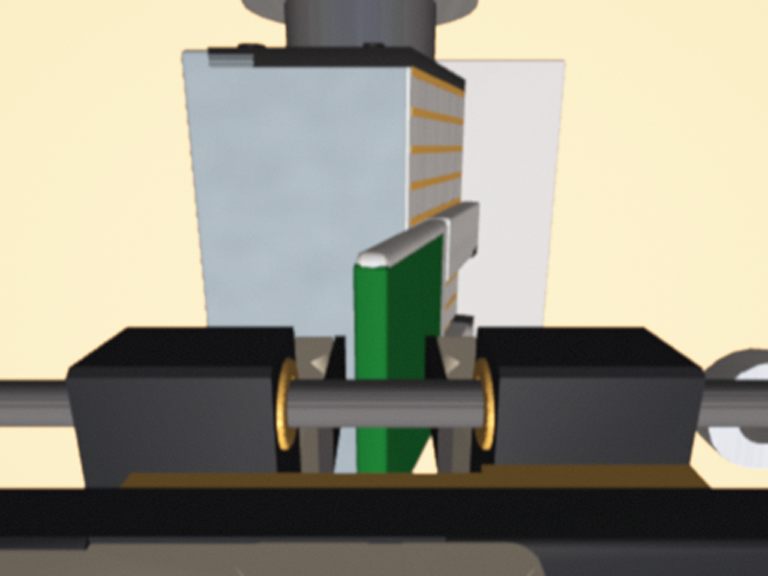

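The gauge now leans on the face, between the open fingers. Its top edge is at (372,263) and its far foot at (462,215). I'll check how flat it lies by comparing expected corner pixels with the picture.

Run:
```python
from h import *
d=np.load("w4.npz");K,T=d["K"],d["T"];q=np.load("block.npy")
def W(P):c,s=np.cos(q[2]),np.sin(q[2]);return P@np.array([[c,s,0],[-s,c,0],[0,0,1]])+[q[0],q[1],0]
for x in(23,):
 for tilt,gap in((20,0),(20,1.5),(18.5,1.5),(21.,0)):
  a=np.radians(tilt);u=np.array([np.sin(a),np.cos(a)]);n=np.array([-np.cos(a),np.sin(a)])
  o=np.array([-51.2-gap,12]);P=[o,o+10*n,o+145*u,o+145*u+10*n,o+70*u+10*n]
  print(tilt,gap,((proj(K,T,W(np.array([[x,*p] for p in P])/1e3))+.5)*1.5-.5).round(0).tolist())
g=cv2.resize(d["im"][125:205,225:330],None,fx=7,fy=7,interpolation=cv2.INTER_CUBIC);cv2.imwrite("pics/w4c.png",g)
```

```text
20 0 [[461.0, 204.0], [479.0, 204.0], [352.0, 258.0], [386.0, 261.0], [449.0, 223.0]]
20 1.5 [[463.0, 204.0], [482.0, 204.0], [357.0, 258.0], [392.0, 261.0], [453.0, 223.0]]
18.5 1.5 [[463.0, 204.0], [482.0, 204.0], [370.0, 259.0], [405.0, 262.0], [458.0, 223.0]]
21.0 0 [[461.0, 204.0], [479.0, 205.0], [344.0, 258.0], [377.0, 260.0], [446.0, 223.0]]
```

View pics/w4c.png

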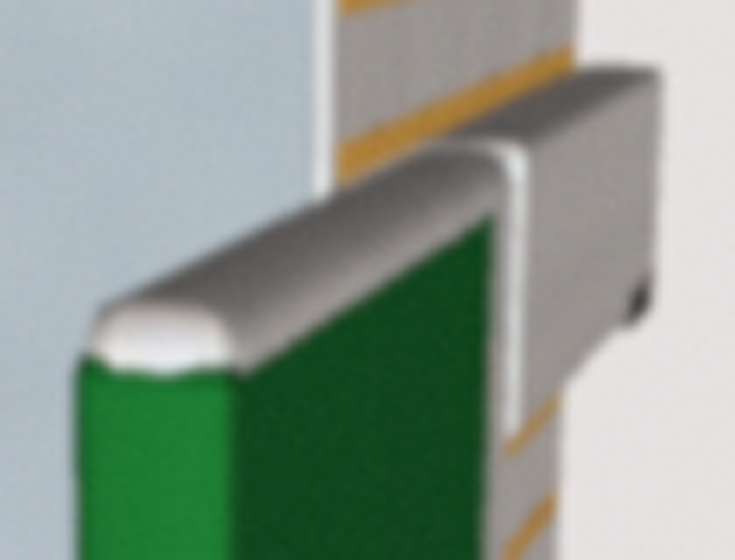

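>>> jog_arm(moves=[[[0,0,-1.5],0,2.6],[[0,0,-3],0,2.6],[[0,0,-4],0,2.6],[[2,-1.5,-3],0,5.5],[[3,-1.5,-1],0,5.5],[[0,0,0],0,5.5]])

```text
time_s: 12.42
tcp_pos: [0.5021, 0.1698, 0.2531]
eef_rot: [-180.0, -0.1, -4.7]
contact_force: [-0.5, 0.3, -1.1]
gripper_width: 0.0506
gripper_force: 0.0
```

Run:
```python
from h import *
s=get_state();w=capture("wrist");print(s["time_s"],s["tcp_pos"],s["eef_rot"],s["contact_force"],s["gripper_width"])
np.savez("w5.npz",im=w["pixels"],T=wcam(w,s),K=w["mtx"])
cv2.imwrite("pics/w5.png",cv2.resize(w["pixels"],None,fx=1.5,fy=1.5,interpolation=cv2.INTER_CUBIC))
q=np.load("block.npy");K,T=w["mtx"],wcam(w,s)
def W(P):c,s=np.cos(q[2]),np.sin(q[2]);return P@np.array([[c,s,0],[-s,c,0],[0,0,1]])+[q[0],q[1],0]
S,C=np.sin(.56),np.cos(.56)
print(((proj(K,T,W(np.array([(130,l*S,62+l*C) for l in(0,60,66,82,98,112,121,130)])/1e3))+.5)*1.5-.5).round().tolist())
```

```text
12.425 [0.50211275 0.16975805 0.2530899 ] [-1.79972064e+02 -5.06878512e-02 -4.73347914e+00] [-0.50498168  0.27408165 -1.08708672] 0.0506050364918132
[[416.0, 105.0], [364.0, 98.0], [358.0, 98.0], [340.0, 95.0], [320.0, 93.0], [301.0, 90.0], [288.0, 88.0], [274.0, 86.0]]
```

View pics/w5.png

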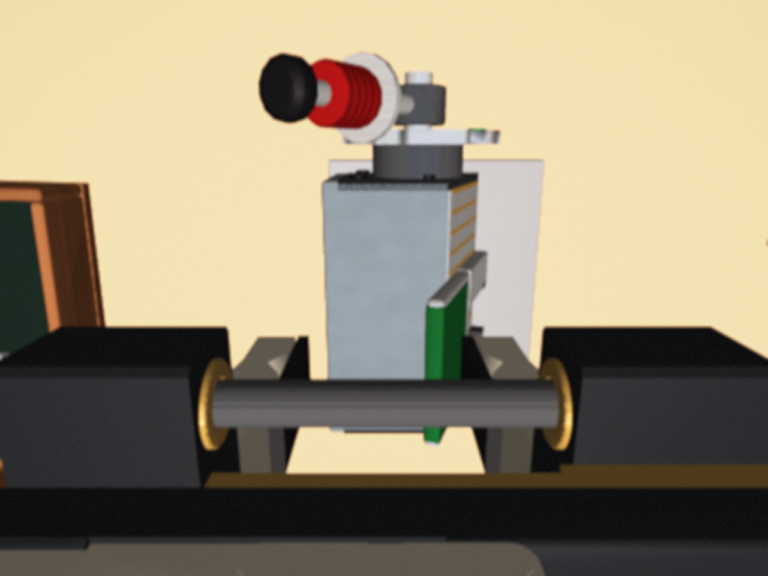

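The knob's centre is at (288,88), exactly where the fit predicts it. The collar is at about (345,95), and the gauge still leans at (445,330).

>>> jog_arm(moves=[[[4.8,-1.35,0],0,5.5],[[4.8,-1.35,0],0,5.5],[[0,0,0],10,5.5],[[0,0,0],10,5.5],[[0,0,0],10,5.5],[[0,0,0],10,5.5],[[0,0,0],10,5.5],[[0,0,0],10,5.5],[[0,0,0],10,5.5],[[0,0,0],10,5.5],[[0,0,0],10,5.5],[[0,0,0],0,5.5]])

```text
time_s: 13.98
tcp_pos: [0.5975, 0.1877, 0.2523]
eef_rot: [179.9, -0.0, -94.6]
contact_force: [-0.6, -0.1, -0.2]
gripper_width: 0.0551
gripper_force: 0.0
```

>>> jog_arm(moves=[[[-0.1,-0.3,4],0,5.5],[[0,0,4],0,5.5],[[0,0,3],0,5.5],[[0,0,1.8],0,5.5],[[0,0,0.6],0,5.5],[[0,0,0],0,5.5]])

```text
time_s: 14.72
tcp_pos: [0.6018, 0.1889, 0.1193]
eef_rot: [-180.0, 0.0, -94.6]
contact_force: [0.6, 0.1, 0.6]
gripper_width: 0.055
gripper_force: 0.0
```

>>> jog_arm(moves=[[[0,0,0],0,2],[[0,0,0],0,2],[[0,0,0],0,2],[[0,0,0],0,2],[[0,0,0],0,2]], newtons=40)

```text
time_s: 15.35
tcp_pos: [0.5996, 0.1892, 0.1193]
eef_rot: [179.9, 0.0, -94.7]
contact_force: [-10.4, 3.5, 8.3]
gripper_width: 0.0312
gripper_force: 40.0
```

>>> jog_arm(moves=[[[0,0.2,0],0,2],[[-0.2,0,-0.32],0,2],[[-0.2,0,-0.32],0,2],[[-0.2,0,-0.32],0,2],[[0,0,0],0,2],[[0,0,0],0,2]])

```text
time_s: 16.1
tcp_pos: [0.5996, 0.1946, 0.1279]
eef_rot: [180.0, -0.0, -94.7]
contact_force: [3.1, -2.8, -10.5]
gripper_width: 0.031
gripper_force: 40.0
```

>>> jog_arm(moves=[[[-0.05,0,-0.08],0,2],[[0,0,0],0,2],[[0.7,0,-0.4],0,2],[[0.73,0,-0.35],0,2],[[0.76,0,-0.28],0,2],[[0,0,0],0,2]])

```text
time_s: 16.85
tcp_pos: [0.598, 0.1729, 0.14]
eef_rot: [-180.0, -0.0, -94.7]
contact_force: [0.0, -1.9, -11.4]
gripper_width: 0.0313
gripper_force: 40.0
```

>>> jog_arm(moves=[[[0.78,0,-0.2],0,2],[[0.79,0,-0.16],0,2],[[0.8,0,-0.09],0,2],[[0.81,0,-0.03],0,2],[[0.81,0,0.03],0,2],[[0.8,0,0.1],0,2],[[0.79,0,0.16],0,2],[[0,0,0],0,2]])

```text
time_s: 17.85
tcp_pos: [0.5937, 0.1181, 0.1431]
eef_rot: [-179.9, 0.1, -94.7]
contact_force: [-5.1, 4.7, -1.2]
gripper_width: 0.0313
gripper_force: 40.0
```

>>> jog_arm(moves=[[[0.79,0,0.23],0,2],[[0.77,0,0.29],0,2],[[0.75,0,0.35],0,2],[[0.72,0,0.41],0,2],[[0,0,0],0,2],[[0,0,0],0,2]])

```text
time_s: 18.6
tcp_pos: [0.5912, 0.0873, 0.1304]
eef_rot: [-179.9, -0.0, -94.7]
contact_force: [-4.8, 1.6, 0.7]
gripper_width: 0.031
gripper_force: 40.0
```

>>> jog_arm(moves=[[[0.15,0,0.09],0,2],[[0.1,0,0.06],0,2],[[0,0,0],0,2]])

```text
time_s: 18.98
tcp_pos: [0.591, 0.086, 0.128]
eef_rot: [-179.9, 0.1, -94.7]
contact_force: [-2.4, 8.1, -5.7]
gripper_width: 0.0311
gripper_force: 40.0
```

Run:
```python
from h import *
s=get_state();print(s["contact_force"],s["tcp_pos"],s["moment"])
p=capture("top");a=cv2.resize(p["pixels"][130:260,160:290],None,fx=4,fy=4,interpolation=cv2.INTER_CUBIC)
w=capture("wrist")["pixels"]
cv2.imwrite("pics/c6.png",np.hstack([a[:384],np.zeros((384,10,3),np.uint8),w[:, 120:380]]))
```

```text
[-2.36582638  8.12779725 -5.71809275] [0.59101374 0.0860434  0.12804602] [3.15516746 1.04767094 0.04759013]
```

View pics/c6.png

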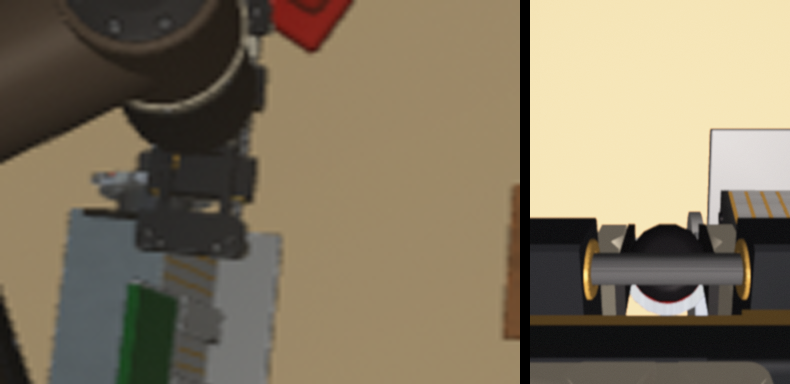

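The lever is over against the on stop, between the fingers, and the gauge still leans on the face. I'll ease back a little and release.

>>> jog_arm(moves=[[[-0.15,0,-0.08],0,2],[[0,0,0],0,2],[[0,0,0],0,5.5],[[0,0,0],0,5.5],[[0,0,0],0,5.5],[[0,0,0],0,5.5],[[0,0,0],0,5.5]])

```text
time_s: 19.95
tcp_pos: [0.5912, 0.0867, 0.128]
eef_rot: [-180.0, -0.0, -94.7]
contact_force: [0.5, 0.6, -0.5]
gripper_width: 0.055
gripper_force: 0.0
```

>>> jog_arm(moves=[[[0,0,-2],0,5.5],[[0,0,-4],0,5.5],[[0,0,-4],0,5.5],[[-6,0,-2],0,5.5],[[-5,0,0],0,5.5],[[-4,0,0],0,5.5],[[0,0,0],0,5.5]])

```text
time_s: 20.82
tcp_pos: [0.6032, 0.2382, 0.2469]
eef_rot: [180.0, -0.0, -94.5]
contact_force: [-0.2, -0.7, -0.7]
gripper_width: 0.0551
gripper_force: 0.0
```

Run:
```python
from h import *
s=get_state();w=capture("wrist");print(s["time_s"],s["tcp_pos"],s["eef_rot"],s["contact_force"])
np.savez("w7.npz",im=w["pixels"],T=wcam(w,s),K=w["mtx"])
cv2.imwrite("pics/w7.png",cv2.resize(w["pixels"],None,fx=1.5,fy=1.5,interpolation=cv2.INTER_CUBIC))
q=np.load("block.npy");K,T=w["mtx"],wcam(w,s)
def W(P):c,s=np.cos(q[2]),np.sin(q[2]);return P@np.array([[c,s,0],[-s,c,0],[0,0,1]])+[q[0],q[1],0]
for th in(-.56,-.5):
  S,C=np.sin(th),np.cos(th)
  print(th,((proj(K,T,W(np.array([(130,l*S,62+l*C) for l in(0,60,66,98,107.5,112,121,130)])/1e3))+.5)*1.5-.5).round().tolist())
```

```text
20.825 [0.60318774 0.2381584  0.24687824] [ 1.79968836e+02 -2.60762315e-02 -9.45490142e+01] [-0.21111428 -0.69676858 -0.70025765]
-0.56 [[385.0, 102.0], [385.0, 30.0], [385.0, 21.0], [385.0, -34.0], [385.0, -54.0], [385.0, -63.0], [385.0, -84.0], [385.0, -106.0]]
-0.5 [[385.0, 102.0], [385.0, 36.0], [385.0, 28.0], [385.0, -24.0], [385.0, -42.0], [385.0, -51.0], [385.0, -70.0], [385.0, -91.0]]
```

View pics/w7.png

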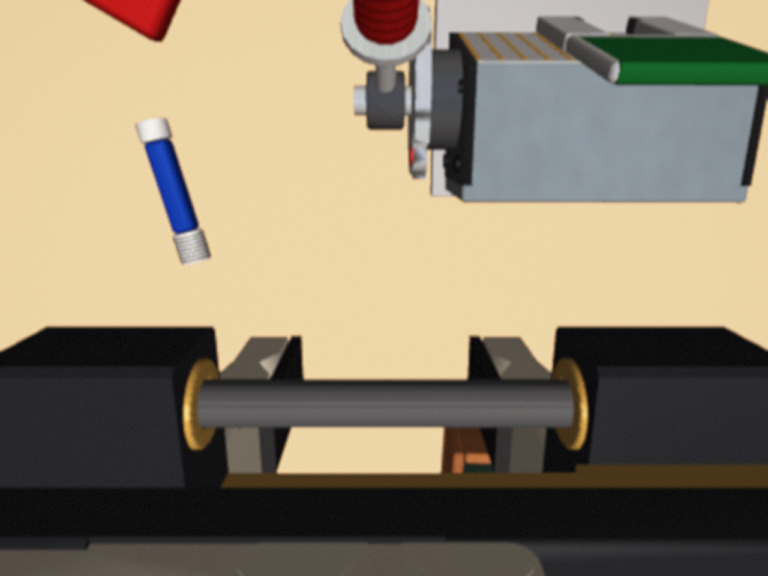

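The lever now leans to the -y side (rod at (385,70), skirt at (386,28), red dot bare at (412,155)). The gauge's green edge is at (690,70). The collar is partly out of frame, so I'll shift and measure it numerically.

>>> jog_arm(moves=[[[4,0,-2],0,5.5],[[4,0,-2],0,5.5],[[0,0,0],0,5.5]])

```text
time_s: 21.25
tcp_pos: [0.5972, 0.1529, 0.2902]
eef_rot: [-179.8, 0.1, -94.9]
contact_force: [0.7, -0.3, -0.4]
gripper_width: 0.0549
gripper_force: 0.0
```

Run:
```python
from h import *
s=get_state();w=capture("wrist");print(s["tcp_pos"])
im=w["pixels"].astype(int);q=np.load("block.npy");K,T=w["mtx"],wcam(w,s)
def W(P):c,s=np.cos(q[2]),np.sin(q[2]);return P@np.array([[c,s,0],[-s,c,0],[0,0,1]])+[q[0],q[1],0]
m=(im[...,2]>1.8*im[...,1])&(im[...,2]>1.8*im[...,0])&(im[...,2]>60)
n,l,st,ce=cv2.connectedComponentsWithStats(m.astype(np.uint8));i=sorted(range(1,n),key=lambda i:-st[i,4])[:4];print("red",[(st[k].tolist(),ce[k].round(1).tolist()) for k in i])
ph=np.linspace(0,2*np.pi,60)
def cyl(th,a,b,r):
  S,C=np.sin(th),np.cos(th)
  P=np.array([(130+r*np.cos(p),t*S+r*np.sin(p)*C,62+t*C-r*np.sin(p)*S) for t in(a,b) for p in ph])/1e3
  u=proj(K,T,W(P));return u.min(0).round(1).tolist()+u.max(0).round(1).tolist()
for th in(-.58,-.56,-.54):
  for L in(0,9.5): print(th,L,"sleeve",cyl(th,66+L,98+L,16),"skirt",cyl(th,60+L,66+L,23.5),"knob",cyl(th,112,130,15))
k=(im.max(2)<45)&(np.arange(384)[:,None]<200);n,l,st,ce=cv2.connectedComponentsWithStats(k.astype(np.uint8));print("dark",[st[j].tolist() for j in range(1,n) if st[j,4]>150])
c=int(ce[1][0]) if n>1 else 256
print("column 256:",[im[v,257].tolist() for v in range(0,130,4)])
g=(im[...,1]>1.5*im[...,2])&(im[...,1]>1.5*im[...,0])&(np.arange(384)[:,None]<215);v,u=np.nonzero(g)
if len(u): print("green",u.min(),u.max(),v.min(),v.max())
a=np.radians(20);U=np.array([np.sin(a),np.cos(a)]);N=np.array([-np.cos(a),np.sin(a)]);o=np.array([-51.2,12])
P=[[x,*p] for x in(23,-67) for p in(o+145*U,o+145*U+10*N)];print("gauge top pred",proj(K,T,W(np.array(P)/1e3)).round(1).tolist())
r=regions_of(w,"lock_collar");print([(x["confidence"],x["pixel"]) for x in r])
cv2.imwrite("pics/w8.png",w["pixels"])
```

```text
[0.59719087 0.15291072 0.29024921]
red [([20, 1, 135, 107, 6008], [96.1, 53.3]), ([240, 100, 37, 36, 903], [258.0, 118.7]), ([273, 183, 1, 5, 5], [273.0, 185.0])]
-0.58 0 sleeve [239.3, 87.0, 276.1, 136.3] skirt [233.2, 99.8, 282.3, 146.2] knob [238.4, 64.1, 276.9, 109.4]
-0.58 9.5 sleeve [238.7, 80.4, 276.7, 131.5] skirt [232.5, 94.3, 283.0, 141.9] knob [238.4, 64.1, 276.9, 109.4]
-0.56 0 sleeve [239.2, 88.7, 276.1, 137.7] skirt [233.2, 100.8, 282.3, 147.6] knob [238.3, 66.7, 276.9, 112.1]
-0.56 9.5 sleeve [238.6, 82.4, 276.7, 133.2] skirt [232.5, 95.4, 283.0, 143.4] knob [238.3, 66.7, 276.9, 112.1]
-0.54 0 sleeve [239.2, 90.5, 276.2, 139.1] skirt [233.2, 101.7, 282.3, 149.0] knob [238.3, 69.3, 277.0, 114.7]
-0.54 9.5 sleeve [238.6, 84.4, 276.7, 134.9] skirt [232.4, 96.5, 283.0, 145.0] knob [238.3, 69.3, 277.0, 114.7]
dark [[241, 74, 35, 34, 898], [292, 105, 15, 95, 524]]
column 256: [[183, 228, 245], [183, 228, 245], [184, 229, 245], [183, 229, 245], [184, 229, 246], [185, 230, 246], [183, 229, 245], [185, 230, 246], [184, 229, 246], [185, 230, 246], [185, 230, 246], [184, 230, 246], [184, 230, 246], [185, 230, 246], [185, 230, 246], [183, 230, 246], [185, 230, 246], [185, 230, 246], [120, 160, 189], [24, 21, 24], [24, 23, 25], [25, 22, 23], [25, 21, 25], [27, 23, 26], [45, 42, 45], [39, 38, 42], [22, 20, 21], [56, 58, 59], [73, 74, 179], [23, 23, 197], [25, 26, 204], [13, 11, 114], [13, 12, 118]]
green 366 474 123 162
gauge top pred [[377.4, 162.5], [379.6, 152.7], [478.2, 162.2], [482.4, 152.4]]
[(0.95, [256.4, 126.4])]
```

Run:
```python
from h import *
q=np.load("block.npy");d=np.load("w7.npz");K,T=d["K"],d["T"];im=d["im"].astype(int)
def W(P):c,s=np.cos(q[2]),np.sin(q[2]);return P@np.array([[c,s,0],[-s,c,0],[0,0,1]])+[q[0],q[1],0]
ph=np.linspace(0,2*np.pi,90)
def cyl(T,th,a,b,r):
  S,C=np.sin(th),np.cos(th)
  P=np.array([(130+r*np.cos(p),t*S+r*np.sin(p)*C,62+t*C-r*np.sin(p)*S) for t in(a,b) for p in ph])/1e3
  u=proj(K,T,W(P));return u.min(0).round(1).tolist()+u.max(0).round(1).tolist()
for th in(-.58,-.56,-.5):
  for L in(0,9.5):print(th,L,"sleeve",cyl(T,th,66+L,98+L,16),"skirt",cyl(T,th,60+L,66+L,23.5))
m=(im[...,2]>1.8*im[...,1])&(im[...,2]>60);m[:, :220]=0;m[:,300:]=0;v,u=np.nonzero(m);k=v<60;print("red bottom",v[k].max(),u[k].min(),u[k].max())
print([(v,im[v,257].tolist()) for v in range(22,52,1)])
# row widths of skirt in w7
print([(v,im[v,222:296:3].sum(1).tolist()) for v in (12,18,24)])
# same for the collar-down, lever-off reference w5
d=np.load("w5.npz");im=d["im"].astype(int)
m=(im[...,2]>1.8*im[...,1])&(im[...,2]>60);m[:, :190]=0;m[:,270:]=0;m[100:]=0;v,u=np.nonzero(m);print("ref red",u.min(),u.max(),v.min(),v.max(),"pred",cyl(d["T"],.56,66,98,16),cyl(d["T"],.56,75.5,107.5,16))
```

```text
-0.58 0 sleeve [233.1, -42.5, 280.1, 29.3] skirt [226.0, -10.8, 287.0, 43.1]
-0.58 9.5 sleeve [232.1, -56.1, 281.1, 19.5] skirt [224.9, -21.6, 288.1, 33.9]
-0.56 0 sleeve [233.0, -40.8, 280.1, 31.1] skirt [225.9, -10.0, 287.1, 44.9]
-0.56 9.5 sleeve [232.1, -54.2, 281.1, 21.5] skirt [224.9, -20.6, 288.2, 35.9]
-0.5 0 sleeve [232.8, -35.4, 280.3, 36.4] skirt [225.8, -7.4, 287.2, 50.1]
-0.5 9.5 sleeve [231.8, -48.0, 281.3, 27.6] skirt [224.7, -17.4, 288.3, 42.0]
red bottom 28 236 278
[(22, [9, 10, 101]), (23, [12, 11, 109]), (24, [15, 14, 112]), (25, [11, 8, 107]), (26, [10, 11, 98]), (27, [8, 7, 91]), (28, [29, 30, 101]), (29, [88, 91, 128]), (30, [155, 158, 166]), (31, [187, 190, 187]), (32, [194, 196, 192]), (33, [194, 198, 194]), (34, [194, 196, 194]), (35, [194, 197, 194]), (36, [193, 196, 194]), (37, [194, 196, 193]), (38, [190, 191, 189]), (39, [170, 171, 172]), (40, [144, 146, 149]), (41, [128, 131, 135]), (42, [122, 126, 130]), (43, [119, 122, 127]), (44, [118, 121, 125]), (45, [119, 122, 125]), (46, [123, 126, 129]), (47, [122, 126, 129]), (48, [124, 128, 132]), (49, [124, 127, 130]), (50, [124, 127, 131]), (51, [123, 126, 131])]
[(12, [610, 611, 588, 596, 577, 133, 98, 88, 101, 113, 120, 135, 131, 134, 132, 122, 121, 126, 124, 533, 575, 590, 561, 472, 597]), (18, [613, 610, 542, 597, 589, 475, 91, 98, 103, 120, 119, 130, 144, 133, 136, 122, 121, 121, 381, 576, 574, 591, 555, 506, 601]), (24, [615, 617, 470, 586, 588, 583, 569, 228, 99, 122, 123, 135, 135, 139, 132, 118, 215, 537, 579, 573, 573, 422, 503, 532, 599])]
ref red 205 253 40 84 pred [196.8, 38.0, 254.8, 85.4] [188.1, 36.1, 248.1, 85.1]
```

```bash
python3 -c "
from plant import *
print(close_job())"
```

```text
the job is handed in; nothing more can be done
None
```

The job is handed in at about 21 s: the green gauge leans on the pole face within about half a degree of flat, and the lever is over at the green dot. The camera measurements show the collar down in its notch, though I did not test the lock by pushing on the lever.

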